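# Load a brass tube into the tube-cutting jig

## Task

Take the brass tube from its wooden rest and lay it in the V-groove of the steel cutting jig, at least 30 mm short of the red stop. Then slide it gently along the groove until its end bears lightly but surely on the stop, feeling for the touch: the stop is held only by friction and must stay at its setting. Leave the tube lying in the groove against the stop, let go, and do not disturb the jar, the tin and the match box.

Things in the scene. Friction and masses are not known exactly. Their poses are not given: they have to be found in the camera images.
- tube_mid (a point): Centre (on the axis, half-way along) of a loose straight brass tube, 24 mm outside diameter, 130 mm long, about 0.16 kg, with flat closed ends, both alike. Its y axis runs along the tube. At the start it lies level in the wooden rest, its axis 36 mm above the bench.
- rest: Fixed wooden rest: board 64 x 120 x 12 mm with two notched saddles, 34 mm high and 12 mm thick, 46 mm either side of the middle. Origin at the centre of its underside; y axis along the tube in it. Between the saddles 80 mm of tube is free for a grasp across it, with 12 mm clear below the tube.
- jig: Fixed steel jig: bar 60 mm wide (x), 36 mm high, with a 90 degree V-groove 9.5 mm deep along the middle of its top, parallel to its y axis, from y = -170 to +150 mm. Origin on the bench, under the groove. A tube in the groove has its axis 43.5 mm above the bench, 7.5 mm above the jig's top. Near the +y end an aluminium clamp, 72 mm high, bridges the groove and carries the red stop.
- stop (a joint): How far (m) the red stop, a 22 mm disc in line with a tube in the groove, is pushed back along the jig's +y: 0 at the start; noise about 1 mm. Its flat face looks to jig -y and stands somewhere from jig y = +20 to +70 mm (not measured), 27 mm before the clamp. No spring: friction holds it up to 10 N; beyond that it slides and stays. Sliding the tube alone takes about 0.5 to 2 N.
- jar: Glass jar with a white lid, 64 mm across, 74 mm high; bystander beyond the jig. Origin at the centre of its underside.
- tin: Small round white and red tin, 54 mm across, 20 mm high; bystander beyond the jig. Origin at the centre of its underside.
- matches: Match box, 37 x 56 x 14 mm; bystander near the rest. Origin at the centre of its underside.
There are look-alikes about, which are no part of the job. Of the things that look like the part that bears tube_mid, the largest one is meant.

How it is judged:
By the outcome, as a careful person would: the job done as asked, in the order asked, and still so for the second after the job is handed in, with the robot touching nothing.
It also fails if it takes over 61 s, if anything falls off the work surface, if the arm or the gripper's body presses on something with over 40 N, if the wrist force passes 120 N, or if a joint passes its speed limit or range.

## Robot

A 6-joint arm with a two-finger parallel gripper is mounted at the origin on a cart in front of the work surface, level with it; the furniture and walls round the work are solid. World frame = base frame: x ahead of the robot, y to its left, z up, the work surface at z = 0. Lengths are in mm, angles in rad, forces in N, time in s.
With the tool pointing down it reaches from about 350 to 875 mm from the base axis. Payload 4.2 kg.
Tool frame: the origin (TCP) lies at the very end of the fingers, on their centre line; the grasp point (between the pads) lies 19 mm behind it; z points along the fingers, y is the line along which they close (so a half turn about z gives the same grasp; the last joint's range is limited). The gripper opens to 87 mm and grips with 3 to 60 N. Pads are 19 mm wide; open, the fingers measure 117 mm over their backs; the gripper's body (75 mm by 190 mm) begins 51 mm behind the grasp point.
Start: joints at [-1.069, 0.385, 0.008, 0, -1.194, -0.259], TCP at [150.281, -606.642, 222.55] pointing down, gripper open.
Joint ranges: [-3.14, 3.14], [-1.21, 2.06], [-1.07, 1.41], [-3.16, 2.05], [-2.99, -0.16], [-3.1, 3.1]. Speed limits (rad/s): [2.79, 2.79, 3.14, 3.14, 3.14, 3.14].

## Interface

Orientations are given as [roll, pitch, yaw] about the fixed x, y, z axes, in that order (R = Rz(yaw) Ry(pitch) Rx(roll)).
In Python, from workcell import env gives the robot as it stands.
- The arm moves only by the tool move_arm, never from a script. Its argument "plan" is a list of rows, each an object with "turn": the turn, a rotation vector about the tool's x, y, z in rad, a list of three; "offset": the shift along the tool's x, y, z in units of 30 mm (1.0 is 30 mm), a list of three; "grip": the closure in counts, from 0 (fully open) to 255 (shut). In form: [{"turn": [rx, ry, rz], "offset": [x, y, z], "grip": grip}, ...]. A call has 1 to 10 rows; each row shifts and turns the commanded pose from where the row before left it, along the tool's axes as they then stand; what a row does not reach is not made up. A row lasts 1/10 s, in which the tool goes at most 50 mm and 8.59 degrees, less where a joint would pass 70% of its speed; a pose out of reach is approached as far as the arm can. A call is refused whole if a number of a shift passes 1 or a number of a turn 0.15, either way. A call with a gripper value outside its range is refused whole. The fingers move at their own pace and stop on an object; the grip force is fixed at half the most. Time passes only in rows, so rows that do not move let the fingers close. It gives the time, the measured TCP pose, the force, the opening and the grip force at its end, in the units of the state.
- env.get_obs(): the state, without advancing time (a new reading comes with each control period).
- env.read_camera(name): name is "scene" or "top"; returns (picture, depth): 480x640x3 uint8, blue, green, red; 480x640 float32, mm along the optical axis (not along the pixel's ray), 0 where there is no reading.
- env.camera_model(name): a dict with "camera_matrix" (3x3 intrinsics, pixels), "R" (3x3) and "t" (3): a world point X has camera coordinates R X + t. Camera axes: x right, y down, z forward; pixel columns grow to the right and rows downward; lengths in mm; the calibration is good to about 2 mm. A picture is of the moment at which its call begins. camera_model takes no time and is no camera call.
- env.hand_in(): hands the job in; it is judged then, once.
The state is a dict: "t": time; "joint_pos": joint angles; "qd": joint speeds; "joint_efforts": joint torques, N m; "position": TCP position; "eef_rot": TCP orientation; "ft_force": force on the tool from outside, world axes, zero at the start; "ft_torque": the same for the moment, N m; "gripper_width": finger opening in mm; "grasp_force": force on a finger pad.
Only numpy, scipy, OpenCV 4.12 (cv2) and the standard library are available. Lean on these libraries where they do the work, as an engineer would, in place of code of your own. Each camera call takes 0.05 s, during which the arm holds its last target. There are 200 camera calls.

## Working session

There is one attempt and no reset: what is moved stays moved. The work goes in short steps, Python scripts to look and compute and a tool call to move; the robot and the scene stay as the last step left them, time stands still between calls to the robot, and variables do not carry over. Pictures are saved under pics/ and viewed, at most 10 in all, crops included, and the job is handed in when it is done.

Besides the shell and the picture viewer there is one more tool, called after "Request:" in YAML: its name, and indented under it one key for each argument. move_arm: Moves the arm, as the interface text tells. Its arguments: {"type":"object","properties":{"plan":{"type":"array","items":{"type":"object","properties":{"turn":{"type":"array","items":{"type":"number"}},"offset":{"type":"array","items":{"type":"number"}},"grip":{"type":"number"}}}}},"required":["plan"]}

```bash
mkdir -p pics
python3 - <<'E'
from workcell import env
import numpy as np,cv2
for n in("top","scene"):
    p,d=env.read_camera(n); cv2.imwrite(f"pics/{n}0.png",p); np.savez(f"{n}0.npz",p=p,d=d,**env.camera_model(n))
    m=env.camera_model(n); print(n,m["camera_matrix"],-m["R"].T@m["t"],m["R"])
print(env.get_obs())
E
```

```text
top [[596.85001336   0.         315.78556832]
 [  0.         596.85001336 242.42768855]
 [  0.           0.           1.        ]] [ 517.70878558 -101.46863344 1318.41811159] [[-0.01060183 -0.99994288  0.00135778]
 [-0.99724203  0.01047343 -0.0734755 ]
 [ 0.07345709 -0.00213301 -0.9972961 ]]
scene [[532.6639534   0.        323.7990389]
 [  0.        532.6639534 235.1336878]
 [  0.          0.          1.       ]] [-136.99387163  592.63513707  921.91061158] [[-0.67151328 -0.7408891   0.0123793 ]
 [-0.47869054  0.4209931  -0.77046751]
 [ 0.56561938 -0.52330502 -0.63735906]]
{'t': 0.1, 'joint_pos': array([-1.06938751e+00,  3.85469376e-01,  6.79851138e-03, -4.24967960e-04,
       -1.19404265e+00, -2.58593078e-01]), 'qd': array([-0.00118205, -0.00184655,  0.00386184,  0.00145798,  0.00010623,
        0.00013663]), 'joint_efforts': array([-3.25478604e-04, -3.91687953e+01,  1.87934482e+01,  4.23194423e+00,
        1.34244002e-02, -7.45159923e-05]), 'position': array([ 150.15418048, -606.14398338,  221.59080609]), 'eef_rot': array([ 3.13963821e+00, -1.08539190e-04, -2.89893353e+00]), 'ft_force': array([0.28592043, 0.34686117, 1.55871567]), 'ft_torque': array([-0.04755138, -0.0004294 ,  0.02512786]), 'grasp_force': 0.0, 'gripper_width': 86.93114913954784}
```

View pics/top0.png

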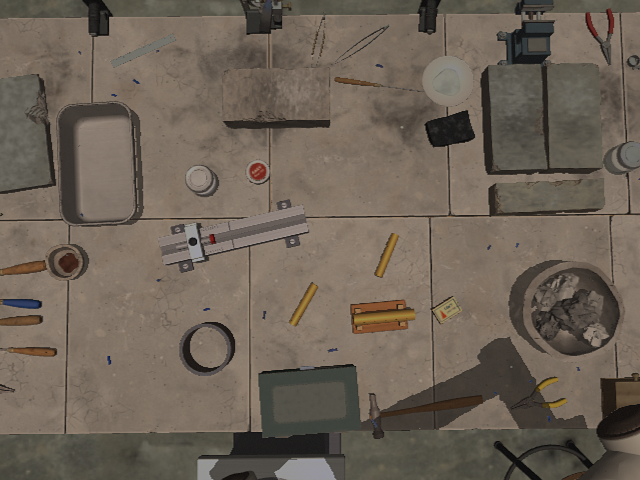

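View pics/scene0.png

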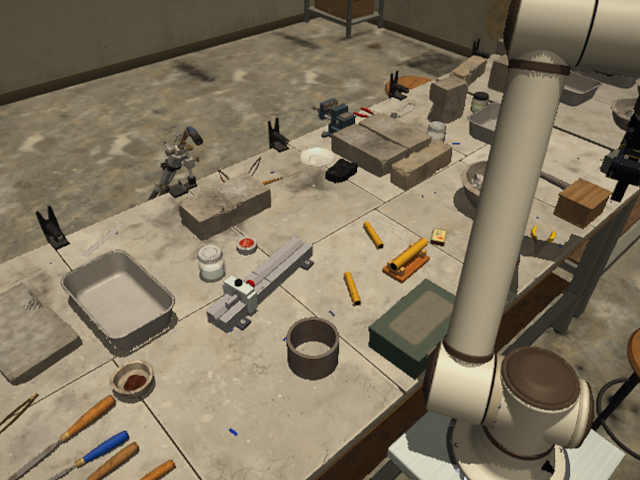

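The top view shows the tube in its rest at about (384,317), with two smaller look-alikes at (386,255) and (304,304). The jig runs from (160,247) to (308,220), with its clamp at (193,242) and the red stop at (212,239). The jar is at (201,180), the tin at (258,172) and the matches at (447,310). The scene view agrees.

```bash
cat > h.py <<'E'
import numpy as np,cv2
def load(n): return np.load(n+".npz")
def ray(m,uv,z):
    uv=np.atleast_2d(np.asarray(uv,float)); K=m["camera_matrix"];R=m["R"];c=-R.T@m["t"]
    d=(np.c_[uv,np.ones(len(uv))]@np.linalg.inv(K).T)@R
    return c+d*((z-c[2])/d[:,2])[:,None]
def pts(m,mask):
    v,u=np.nonzero(mask&(m["d"]>0)); K=m["camera_matrix"]
    c=np.c_[(u-K[0,2])/K[0,0],(v-K[1,2])/K[1,1],np.ones(len(u))]*m["d"][v,u][:,None]
    return (c-m["t"])@m["R"]
E
python3 - <<'E'
from h import *
for n in("top0","scene0"):
    m=load(n);p=m["p"];hsv=cv2.cvtColor(p,cv2.COLOR_BGR2HSV)
    b=cv2.inRange(hsv,(17,130,60),(30,255,255))
    k,l,s,c=cv2.connectedComponentsWithStats(b)
    for i in range(1,k):
        if s[i,4]<150: continue
        q=np.argwhere(l==i)[:,::-1].astype(np.float32); r=cv2.minAreaRect(q)
        w=ray(m,cv2.boxPoints(r)+0,36); cen=ray(m,[r[0]],40)
        P=pts(m,l==i); print(n,i,s[i],np.round(r[0]),np.round(r[1],1),cen.round(1)[0],"box",w[:,:2].round(0).tolist(),"z95",np.percentile(P[:,2],95).round(1),P.mean(0).round(0))
    P=None
    rd=cv2.inRange(hsv,(0,150,60),(6,255,255))|cv2.inRange(hsv,(174,150,60),(180,255,255))
    k,l,s,c=cv2.connectedComponentsWithStats(rd)
    for i in range(1,k):
        if s[i,4]>15: print(n,"red",s[i],c[i].round(1),pts(m,l==i).mean(0).round(1),ray(m,[c[i]],48).round(1))
m=load("top0");p=m["p"]
# jig top: points with z in 31..38 near
v,u=np.mgrid[:480,:640]; roi=(u>150)&(u<315)&(v>195)&(v<275)
P=pts(m,roi); T=P[(P[:,2]>32)&(P[:,2]<40)]; print(len(T),T[:,2].mean()); 
r=cv2.minAreaRect(T[:,:2].astype(np.float32)); print("jig",r)
a=cv2.resize(p[200:275,150:315],None,fx=4.8,fy=4.8,interpolation=cv2.INTER_CUBIC)[:, :792]
b=cv2.resize(p[290:340,340:465],None,fx=4.8,fy=4.8,interpolation=cv2.INTER_CUBIC)
b=cv2.copyMakeBorder(b,0,0,0,792-b.shape[1],cv2.BORDER_CONSTANT)
cv2.imwrite("pics/z.png",np.vstack([a,b]))
E
```

```text
top0 1 [375 233  24  44 350] [386. 255.] [ 7.8 45.1] [ 583.9 -255.5   40. ] box [[543.0, -229.0], [632.0, -267.0], [626.0, -283.0], [536.0, -245.0]] z95 22.2 [ 585. -258.   17.]
top0 2 [289 283  29  43 354] [303. 304.] [ 7.8 45.9] [480.4 -75.9  40. ] box [[442.0, -44.0], [527.0, -93.0], [518.0, -108.0], [434.0, -58.0]] z95 22.3 [480. -76.  17.]
top0 3 [353 309  62  16 648] [384. 317.] [10.7 61. ] [ 451.9 -247.1   40. ] box [[458.0, -182.0], [468.0, -312.0], [446.0, -313.0], [435.0, -183.0]] z95 51.6 [ 452. -246.   46.]
top0 red [607   9   7  24  94] [610.5  20.6] [1108.7 -774.6   13.1] [[1092.8 -756.6   48. ]]
top0 red [586  13  12  23  92] [590.6  24.3] [1101.  -729.3   12.7] [[1085.  -712.4   48. ]]
top0 red [250 163  16  17 163] [257.6 170.9] [772.4  22.1  20.4] [[767.1  19.4  48. ]]
top0 red [210 234   5  10  31] [211.7 238.5] [621.7 117.1  52.3] [[622.1 117.9  48. ]]
scene0 74 [364 221  20  27 178] [372. 234.] [28.3  6.7] [ 565.1 -229.6   40. ] box [[616.0, -242.0], [618.0, -265.0], [523.0, -225.0], [522.0, -204.0]] z95 21.4 [ 585. -253.   17.]
scene0 84 [388 238  40  33 391] [408. 253.] [12.  43.4] [ 454.7 -244.6   40. ] box [[468.0, -184.0], [483.0, -330.0], [446.0, -315.0], [434.0, -173.0]] z95 50.6 [ 450. -242.   45.]
scene0 95 [344 271  17  32 231] [351. 287.] [32.4  7.4] [463.2 -52.7  40. ] box [[514.0, -72.0], [509.0, -91.0], [421.0, -40.0], [426.0, -22.0]] z95 21.7 [479. -70.  17.]
scene0 red [361 107  12   6  25] [366.1 109.6] [1201.2 -864.9  -50.6] [[1064.4 -716.8   48. ]]
scene0 red [354 112  14   5  31] [360.1 114.4] [1136.3 -762.9  -13.5] [[1051.9 -673.7   48. ]]
scene0 red [240 239  14   9  81] [246.6 242.4] [773.   23.9  21.2] [[746.   40.8  48. ]]
scene0 red [247 280   8   7  28] [250.7 282.5] [620.4 119.7  50.9] [[623.  118.1  48. ]]
2735 36.01962619489542
jig ((629.4132690429688, 74.26313018798828), (77.17281341552734, 320.125732421875), 12.685922622680664)
```

View pics/z.png

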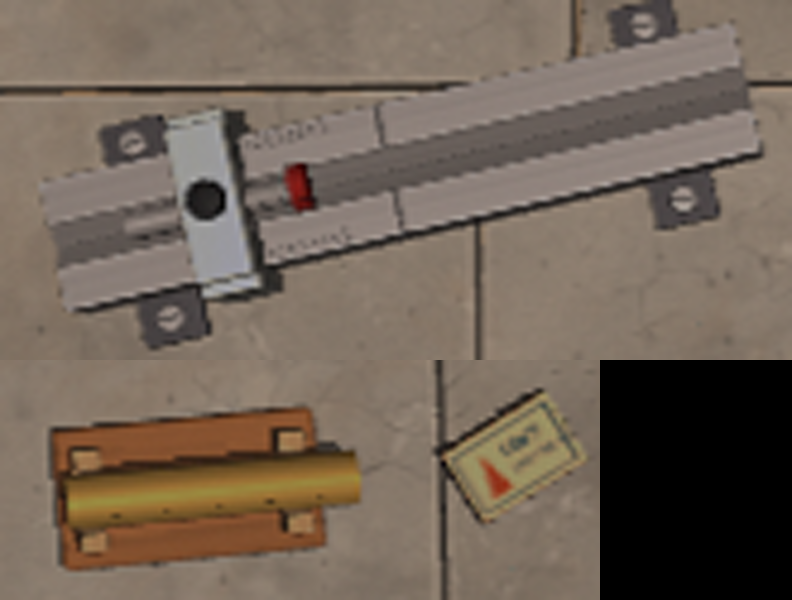

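The zoom shows the groove centreline running from about (57,243) to (748,90) in zoom pixels, the red disc at (300,187) and the clamp at (213,205). The tube spans (67,503) to (360,478), shifted along the rest by about 10 mm but well clear of the saddles.

Run:
```python
from h import *
m=load("top0");p=m["p"];hsv=cv2.cvtColor(p,cv2.COLOR_BGR2HSV).astype(int)
v,u=np.mgrid[:480,:640]; roi=(u>150)&(u<315)&(v>195)&(v<275)
a=np.radians(12.7)
for it in range(3):
    P=pts(m,roi); yj=np.array([-np.sin(a),np.cos(a)]);xj=np.array([np.cos(a),np.sin(a)])
    c=np.array([629.4,74.3])
    s=(P[:,:2]-c)@yj; t=(P[:,:2]-c)@xj
    C=[]
    for lo in range(-150,40,10):
        k=(s>lo)&(s<lo+10)&(abs(t)<45)
        top=k&(abs(P[:,2]-36)<3); g=k&(abs(t)<12)&(P[:,2]<32.5)&(P[:,2]>22)
        C.append((lo+5,(np.percentile(t[top],2)+np.percentile(t[top],98))/2,t[g].mean() if g.sum() else np.nan))
    C=np.array(C); f1=np.polyfit(C[:,0],C[:,1],1); ok=~np.isnan(C[:,2]); f2=np.polyfit(C[ok,0],C[ok,2],1)
    print("a",np.degrees(a),f1,f2,ok.sum()); a-=f1[0]
ends=P[(abs(P[:,2]-36)<3)&(abs(t)<28)]; e=(ends[:,:2]-c)@yj; print("s range",np.percentile(e,[0,.5,99.5,100]))
# intensity based groove centre at z=36 plane, x=t
W=[]
for ss in range(-140,50,10):
    tt=np.arange(-40,40,.5); X=c+ss*yj+tt[:,None]*xj; X=np.c_[X,np.full(len(tt),36.)]
    q=(X@m["R"].T+m["t"])@m["camera_matrix"].T; q=(q[:,:2]/q[:,2:]).astype(np.float32)
    g=cv2.remap(cv2.cvtColor(p,cv2.COLOR_BGR2GRAY),q[:,0].reshape(1,-1),q[:,1].reshape(1,-1),cv2.INTER_LINEAR)[0].astype(float)
    d=np.diff(cv2.GaussianBlur(g.reshape(1,-1),(0,0),2)[0]); k=tt[:-1]
    l=np.where((k<-2)&(k>-18))[0]; r=np.where((k>2)&(k<18))[0]
    W.append((ss,k[l[d[l].argmin()]],k[r[d[r].argmax()]]))
W=np.array(W); print(W.tolist())
red=(((hsv[...,0]<7)|(hsv[...,0]>173))&(hsv[...,1]>130)&(u>205)&(u<222)&(v>228)&(v<250))
R=ray(m,np.argwhere(red)[:,::-1],50)[:,:2]-c; print("red s",np.sort(R@yj).round(1),"t",(R@xj).mean())
```

```text
a 12.7 [0.00612553 2.10658871] [0.00484751 2.40448337] 19
a 12.349033045672492 [1.39616908e-04 2.12228222e+00] [-1.29650796e-03  2.40427352e+00] 19
a 12.34103358609845 [-1.20267534e-06  2.12214032e+00] [-1.43654649e-03  2.40426769e+00] 19
s range [-160.20060514 -158.16764867  158.19724871  159.51510321]
[[-140.0, -8.0, 12.0], [-130.0, -8.0, 12.0], [-120.0, -8.0, 12.0], [-110.0, -8.0, 12.0], [-100.0, -8.0, 12.0], [-90.0, -8.0, 12.0], [-80.0, -8.0, 12.0], [-70.0, -8.0, 12.0], [-60.0, -7.5, 12.0], [-50.0, -7.5, 12.5], [-40.0, -7.5, 12.5], [-30.0, -7.5, 12.5], [-20.0, -7.5, 12.5], [-10.0, -7.5, 12.5], [0.0, -7.5, 12.5], [10.0, -7.5, 12.5], [20.0, -7.5, 12.5], [30.0, -9.0, 12.5], [40.0, -8.5, 13.0]]
red s [39.1 39.3 39.6 39.8 40.1 40.2 40.5 40.7 41.  41.2 41.4 41.7 41.9 42.1
 42.3 42.6 42.8 43.  43.2 43.3 43.5 43.8 43.9 44.2 44.4 44.7 44.8 45.1
 45.3 45.6 45.8 46.  46.3 46.5 46.7 46.9 47.2 47.6 48.8] t 2.085025251969625
```

Request:
move_arm:
  plan:
    - {"turn": [0,0,-0.15],"offset": [0,0,0],"grip": 0}
    - {"turn": [0,0,-0.15],"offset": [0,0,0],"grip": 0}
    - {"turn": [0,0,-0.15],"offset": [0,0,0],"grip": 0}
    - {"turn": [0,0,-0.15],"offset": [0,0,0],"grip": 0}
    - {"turn": [0,0,-0.15],"offset": [0,0,0],"grip": 0}
    - {"turn": [0,0,-0.15],"offset": [0,0,0],"grip": 0}
    - {"turn": [0,0,-0.15],"offset": [0,0,0],"grip": 0}
    - {"turn": [0,0,-0.15],"offset": [0,0,0],"grip": 0}
    - {"turn": [0,0,-0.15],"offset": [0,0,0],"grip": 0}
    - {"turn": [0,0,-0.06],"offset": [0,0,0],"grip": 0}

```text
t: 1.1
position: [150.2, -606.3, 221.9]
eef_rot: [3.141, 0.001, -1.485]
ft_force: [-0.1, -1.1, 0.3]
gripper_width: 87.2
grasp_force: 0.0
```

Request:
move_arm:
  plan:
    - {"turn": [0,0,0],"offset": [-0.5,-0.5,0],"grip": 0}
    - {"turn": [0,0,0],"offset": [-1,-1,0],"grip": 0}
    - {"turn": [0,0,0],"offset": [-1,-1,0],"grip": 0}
    - {"turn": [0,0,0],"offset": [-1,-1,0],"grip": 0}
    - {"turn": [0,0,0],"offset": [-1,-1,0],"grip": 0}
    - {"turn": [0,0,0],"offset": [-1,-1,0],"grip": 0}
    - {"turn": [0,0,0],"offset": [-1,-1,0],"grip": 0}
    - {"turn": [0,0,0],"offset": [-1,-1,0],"grip": 0}
    - {"turn": [0,0,0],"offset": [-1,-1,0],"grip": 0}
    - {"turn": [0,0,0],"offset": [-1,-1,0],"grip": 0}

```text
t: 2.1
position: [411.6, -297.6, 222.3]
eef_rot: [3.141, 0.0, -1.489]
ft_force: [0.1, -0.8, -0.2]
gripper_width: 87.1
grasp_force: 0.0
```

Request:
move_arm:
  plan:
    - {"turn": [0,0,0],"offset": [-1,-1,0],"grip": 0}
    - {"turn": [0,0,0],"offset": [-0.6,-0.5,0],"grip": 0}
    - {"turn": [0,0,0],"offset": [0,0,0],"grip": 0}
    - {"turn": [0,0,0],"offset": [0,0,0],"grip": 0}

```text
t: 2.5
position: [451.7, -247.3, 222.1]
eef_rot: [3.14, 0.0, -1.488]
ft_force: [-0.4, 0.3, -0.5]
gripper_width: 86.8
grasp_force: 0.0
```

Request:
move_arm:
  plan:
    - {"turn": [0,0,0],"offset": [0,0,1],"grip": 0}
    - {"turn": [0,0,0],"offset": [0,0,1],"grip": 0}
    - {"turn": [0,0,0],"offset": [0,0,1],"grip": 0}
    - {"turn": [0,0,0],"offset": [0,0,1],"grip": 0}
    - {"turn": [0,0,0],"offset": [0,0,1],"grip": 0}
    - {"turn": [0,0,0],"offset": [0,0,0.7],"grip": 0}
    - {"turn": [0,0,0],"offset": [0,0,0.5],"grip": 0}
    - {"turn": [0,0,0],"offset": [0,0,0.17],"grip": 0}
    - {"turn": [0,0,0],"offset": [0,0,0],"grip": 0}
    - {"turn": [0,0,0],"offset": [0,0,0],"grip": 0}

```text
t: 3.5
position: [452.2, -248.4, 32.2]
eef_rot: [-3.14, -0.001, -1.489]
ft_force: [-0.5, 0.1, 0.1]
gripper_width: 86.9
grasp_force: 0.0
```

Request:
move_arm:
  plan:
    - {"turn": [0,0,0],"offset": [0,0,0],"grip": 160}
    - {"turn": [0,0,0],"offset": [0,0,0],"grip": 165}
    - {"turn": [0,0,0],"offset": [0,0,0],"grip": 170}
    - {"turn": [0,0,0],"offset": [0,0,0],"grip": 175}
    - {"turn": [0,0,0],"offset": [0,0,0],"grip": 175}
    - {"turn": [0,0,0],"offset": [0,0,0],"grip": 175}
    - {"turn": [0,0,0],"offset": [0,0,0],"grip": 175}

```text
t: 4.2
position: [451.9, -247.7, 31.4]
eef_rot: [3.141, 0.0, -1.489]
ft_force: [0.9, 0.1, -0.5]
gripper_width: 38.5
grasp_force: 0.0
```

Request:
move_arm:
  plan:
    - {"turn": [0,0,0],"offset": [0,0,0],"grip": 175}
    - {"turn": [0,0,0],"offset": [0,0,0],"grip": 180}
    - {"turn": [0,0,0],"offset": [0,0,0],"grip": 255}
    - {"turn": [0,0,0],"offset": [0,0,0],"grip": 255}
    - {"turn": [0,0,0],"offset": [0,0,0],"grip": 255}
    - {"turn": [0,0,0],"offset": [0,0,0],"grip": 255}

```text
t: 4.8
position: [451.9, -247.7, 31.4]
eef_rot: [3.142, 0.0, -1.489]
ft_force: [0.0, 0.4, 0.5]
gripper_width: 23.2
grasp_force: 30.0
```

Request:
move_arm:
  plan:
    - {"turn": [0,0,0],"offset": [0,0,-0.1],"grip": 255}
    - {"turn": [0,0,0],"offset": [0,0,-0.4],"grip": 255}
    - {"turn": [0,0,0],"offset": [0,0,-0.7],"grip": 255}
    - {"turn": [0,0,0],"offset": [0,0,-0.8],"grip": 255}
    - {"turn": [0,0,0],"offset": [0,0,-0.8],"grip": 255}
    - {"turn": [0,0,0],"offset": [0,0,-0.4],"grip": 255}
    - {"turn": [0,0,0],"offset": [0,0,-0.1],"grip": 255}
    - {"turn": [0,0,0],"offset": [0,0,0],"grip": 255}

```text
t: 5.6
position: [451.7, -247.6, 130.5]
eef_rot: [-3.141, 0.0, -1.489]
ft_force: [0.1, 0.8, -0.7]
gripper_width: 23.4
grasp_force: 30.0
```

Run:
```python
from workcell import env
import numpy as np,cv2
o=env.get_obs();print(o["gripper_width"],o["grasp_force"],o["ft_force"],o["position"])
t,_=env.read_camera("top");s,_=env.read_camera("scene")
cv2.imwrite("pics/held.png",np.vstack([cv2.resize(t[250:350,320:480],None,fx=3,fy=3),cv2.resize(s[170:270,340:500],None,fx=3,fy=3)]))
```

```text
23.388290792915672 29.999502897262573 [ 0.09733027  0.75952993 -0.67823495] [ 451.67260849 -247.57053801  130.47167931]
```

View pics/held.png

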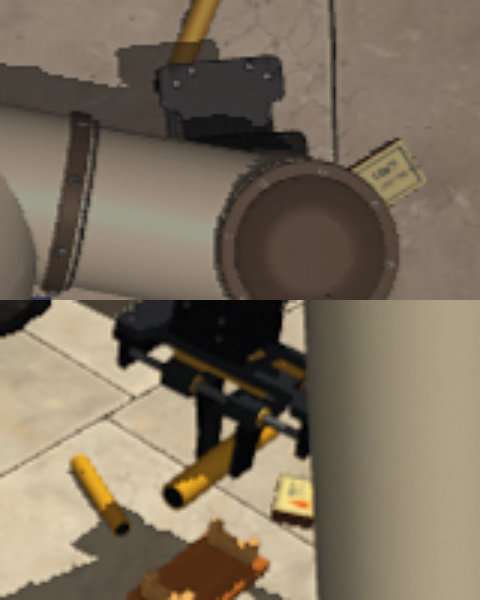

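The tube is held level across the fingers, and the matches and rest are undisturbed. Next is the transfer over the jig.

Request:
move_arm:
  plan:
    - {"turn": [0,0,-0.135],"offset": [0,0,0],"grip": 255}
    - {"turn": [0,0,0],"offset": [-0.4,-0.5,0],"grip": 255}
    - {"turn": [0,0,0],"offset": [-0.84,-1,0],"grip": 255}
    - {"turn": [0,0,0],"offset": [-0.84,-1,0],"grip": 255}
    - {"turn": [0,0,0],"offset": [-0.84,-1,0],"grip": 255}
    - {"turn": [0,0,0],"offset": [-0.84,-1,0],"grip": 255}
    - {"turn": [0,0,0],"offset": [-0.84,-1,0],"grip": 255}
    - {"turn": [0,0,0],"offset": [-0.84,-1,0],"grip": 255}
    - {"turn": [0,0,0],"offset": [-0.84,-1,0],"grip": 255}
    - {"turn": [0,0,0],"offset": [-0.56,-0.67,0],"grip": 255}

```text
t: 6.7
position: [647.8, 7.5, 128.4]
eef_rot: [3.139, 0.0, -1.352]
ft_force: [-0.1, -0.2, -1.8]
gripper_width: 23.1
grasp_force: 30.0
```

Request:
move_arm:
  plan:
    - {"turn": [0,0,0],"offset": [0,0,0.3],"grip": 255}
    - {"turn": [0,0,0],"offset": [0,0,0.6],"grip": 255}
    - {"turn": [0,0,0],"offset": [0,0,0.6],"grip": 255}
    - {"turn": [0,0,0],"offset": [0,0,0.4],"grip": 255}
    - {"turn": [0,0,0],"offset": [0,0,0.2],"grip": 255}
    - {"turn": [0,0,0],"offset": [0,0,0],"grip": 255}

```text
t: 7.3
position: [646.2, 4.9, 66.1]
eef_rot: [3.139, -0.0, -1.354]
ft_force: [-0.6, -0.2, -1.0]
gripper_width: 23.0
grasp_force: 30.0
```

Run:
```python
from workcell import env
from h import *
o=env.get_obs();print(o["ft_force"],o["position"],o["eef_rot"])
for n in("top","scene"):
    p,d=env.read_camera(n); np.savez(n+"1.npz",p=p,d=d,**env.camera_model(n))
    if n=="top": a=cv2.resize(p[180:280,150:350],None,fx=3,fy=3)
    else: b=cv2.resize(p[190:290,200:400],None,fx=3,fy=3)
cv2.imwrite("pics/over.png",np.vstack([a,b]))
```

```text
[-0.64722674 -0.22064475 -0.99712302] [646.19915787   4.89505312  66.0560429 ] [ 3.13877815e+00 -5.73042262e-05 -1.35423740e+00]
```

View pics/over.png

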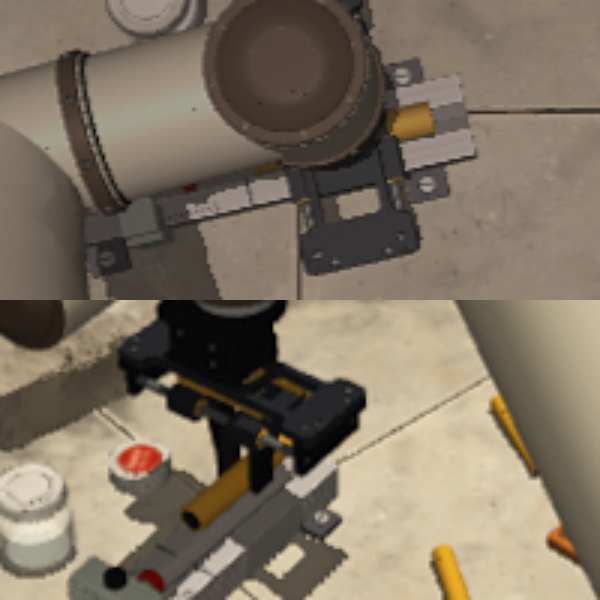

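The tube hangs over the groove, its far end well short of the red stop (crop pixel (190,518) in the scene view, stop at (150,580)). I'll check its pitch and lateral offset from depth.

Run:
```python
from h import *
a=np.radians(12.4);yj=np.array([-np.sin(a),np.cos(a)]);xj=np.array([np.cos(a),np.sin(a)]);c=np.array([631.55,74.77])
for n in("top1","scene1"):
    m=load(n);hsv=cv2.cvtColor(m["p"],cv2.COLOR_BGR2HSV);b=cv2.inRange(hsv,(15,110,30),(32,255,255))>0
    P=pts(m,b);s=(P[:,:2]-c)@yj;t=(P[:,:2]-c)@xj;k=(abs(t)<16)&(P[:,2]>55)&(P[:,2]<95)&(s<10)&(s>-160)
    P,s,t=P[k],s[k],t[k];print(n,k.sum(),np.percentile(s,[0,1,99,100]).round(1))
    for lo in range(-150,10,10):
        q=(s>=lo)&(s<lo+10)
        if q.sum()>6: print(lo+5,q.sum(),np.percentile(P[q,2],[50,95,100]).round(1),t[q].min().round(1),t[q].max().round(1))
```

```text
top1 181 [-135.6 -135.3   -8.7   -6.6]
-135 32 [81.1 84.6 86.5] -12.2 9.5
-125 50 [80.4 85.  89.1] -11.7 9.7
-115 52 [80.9 84.9 86.2] -11.8 10.1
-105 23 [81.9 87.4 89.4] -8.9 9.0
-15 15 [77.5 80.7 81. ] -12.8 -7.4
scene1 271 [-118.6 -115.3   -0.7   -0.2]
-95 8 [77.  81.9 82.4] -12.6 -6.0
-75 8 [82.8 85.1 85.4] -0.7 14.7
-65 25 [82.3 87.2 94.2] -13.3 15.5
-55 36 [82.8 88.  94.6] -11.6 6.6
-45 34 [82.1 86.5 89.1] -11.9 8.8
-35 34 [82.1 85.4 85.8] -11.1 7.8
-25 33 [82.6 84.8 85.5] -10.2 10.5
-15 36 [81.2 84.6 85.5] -12.8 11.1
-5 45 [79.1 86.1 88.3] -13.2 9.5
```

Request:
move_arm:
  plan:
    - {"turn": [0,0,0],"offset": [0,0,0.3],"grip": 255}
    - {"turn": [0,0,0],"offset": [0,0,0.3],"grip": 255}
    - {"turn": [0,0,0],"offset": [0,0,0.15],"grip": 255}
    - {"turn": [0,0,0],"offset": [0,0,0.05],"grip": 255}
    - {"turn": [0,0,0],"offset": [0,0,0],"grip": 255}
    - {"turn": [0,0,0],"offset": [0,0,0],"grip": 255}

```text
t: 8.0
position: [647.3, 5.5, 43.6]
eef_rot: [-3.141, -0.0, -1.354]
ft_force: [0.5, 0.7, -0.9]
gripper_width: 23.5
grasp_force: 30.0
```

Request:
move_arm:
  plan:
    - {"turn": [0,0,0],"offset": [0,0,0.03],"grip": 255}
    - {"turn": [0,0,0],"offset": [0,0,0],"grip": 255}

```text
t: 8.2
position: [647.2, 5.5, 42.7]
eef_rot: [-3.141, 0.0, -1.354]
ft_force: [0.4, -0.7, -1.4]
gripper_width: 22.9
grasp_force: 30.0
```

Request:
move_arm:
  plan:
    - {"turn": [0,0,0],"offset": [0,0,0.02],"grip": 255}
    - {"turn": [0,0,0],"offset": [0,0,0],"grip": 255}

```text
t: 8.4
position: [647.0, 5.4, 41.9]
eef_rot: [3.142, 0.0, -1.354]
ft_force: [0.2, 0.2, -0.7]
gripper_width: 23.5
grasp_force: 30.0
```

Request:
move_arm:
  plan:
    - {"turn": [0,0,0],"offset": [0,0,0.03],"grip": 255}
    - {"turn": [0,0,0],"offset": [0,0,0],"grip": 255}

```text
t: 8.6
position: [647.0, 5.4, 40.9]
eef_rot: [3.141, 0.0, -1.354]
ft_force: [-1.0, 0.3, -0.7]
gripper_width: 23.1
grasp_force: 30.0
```

Request:
move_arm:
  plan:
    - {"turn": [0,0,0],"offset": [0,0,0.02],"grip": 255}
    - {"turn": [0,0,0],"offset": [0,0,0],"grip": 255}

```text
t: 8.8
position: [647.0, 5.4, 40.4]
eef_rot: [3.141, 0.0, -1.354]
ft_force: [-0.3, 0.4, -0.6]
gripper_width: 23.1
grasp_force: 30.0
```

Request:
move_arm:
  plan:
    - {"turn": [0,0,0],"offset": [0,0,0.02],"grip": 255}
    - {"turn": [0,0,0],"offset": [0,0,0],"grip": 255}

```text
t: 9.0
position: [647.0, 5.4, 39.7]
eef_rot: [3.141, 0.0, -1.354]
ft_force: [0.1, -0.2, -1.1]
gripper_width: 23.4
grasp_force: 30.0
```

Request:
move_arm:
  plan:
    - {"turn": [0,0,0],"offset": [0,0,0.02],"grip": 255}
    - {"turn": [0,0,0],"offset": [0,0,0],"grip": 255}

```text
t: 9.2
position: [647.0, 5.4, 39.2]
eef_rot: [3.141, 0.0, -1.354]
ft_force: [-0.1, -0.1, -2.5]
gripper_width: 23.4
grasp_force: 30.0
```

Request:
move_arm:
  plan:
    - {"turn": [0,0,0],"offset": [0,0,0.02],"grip": 255}
    - {"turn": [0,0,0],"offset": [0,0,0],"grip": 255}

```text
t: 9.4
position: [647.0, 5.4, 39.1]
eef_rot: [-3.142, -0.0, -1.354]
ft_force: [-1.1, -0.1, 1.8]
gripper_width: 22.9
grasp_force: 30.0
```

Request:
move_arm:
  plan:
    - {"turn": [0,0,0],"offset": [0,0,0],"grip": 150}
    - {"turn": [0,0,0],"offset": [0,0,0],"grip": 150}
    - {"turn": [0,0,0],"offset": [0,0,0],"grip": 150}
    - {"turn": [0,0,0],"offset": [0,0,0],"grip": 150}

```text
t: 9.8
position: [647.2, 5.4, 38.6]
eef_rot: [-3.141, -0.0, -1.354]
ft_force: [0.3, 0.1, 0.9]
gripper_width: 35.2
grasp_force: 0.0
```

```bash
cat > look.py <<'E'
from workcell import env
from h import *
import sys
o=env.get_obs();print(o["t"],o["ft_force"],o["position"],o["gripper_width"])
a=np.radians(12.4);yj=np.array([-np.sin(a),np.cos(a)]);xj=np.array([np.cos(a),np.sin(a)]);c=np.array([631.55,74.77])
for n in("top","scene"):
    p,d=env.read_camera(n); np.savez(n+"2.npz",p=p,d=d,**env.camera_model(n)); m=load(n+"2")
    if n=="top": A=cv2.resize(p[180:280,150:350],None,fx=3,fy=3)
    else: B=cv2.resize(p[190:290,200:400],None,fx=3,fy=3)
    hsv=cv2.cvtColor(p,cv2.COLOR_BGR2HSV);b=cv2.inRange(hsv,(15,110,30),(32,255,255))>0
    P=pts(m,b);s=(P[:,:2]-c)@yj;t=(P[:,:2]-c)@xj;k=(abs(t)<16)&(P[:,2]>36)&(P[:,2]<60)&(s<60)&(s>-160)
    P,s,t=P[k],s[k],t[k];print(n,k.sum(),np.percentile(s,[0,1,99,100]).round(1))
    for lo in range(-150,60,15):
        q=(s>=lo)&(s<lo+15)
        if q.sum()>20: print(lo,q.sum(),np.percentile(P[q,2],[50,90]).round(1),t[q].min().round(1),t[q].max().round(1))
    r=(cv2.inRange(hsv,(0,130,50),(7,255,255))|cv2.inRange(hsv,(173,130,50),(180,255,255)))>0
    R=pts(m,r);s=(R[:,:2]-c)@yj;t=(R[:,:2]-c)@xj;k=(abs(t)<14)&(R[:,2]>38)&(R[:,2]<60)&(s>20)&(s<80)
    if k.any(): print("red",k.sum(),np.percentile(s[k],[0,50,100]).round(1))
cv2.imwrite("pics/%s.png"%sys.argv[1],np.vstack([A,B]))
E
python3 look.py laid
```

```text
9.8 [0.29601622 0.09211169 0.87053269] [647.22468554   5.44283758  38.6234726 ] 35.17221795081852
top 171 [-135.6 -135.2   -8.3   -7.6]
-135 73 [53.3 57.6] -11.1 11.5
-120 72 [53.7 57.3] -11.3 10.7
scene 252 [-113.6 -106.4   -1.4   -1. ]
-75 41 [54.8 58. ] -15.4 12.9
-60 47 [52.6 57.3] -11.8 10.4
-45 44 [54.9 57.2] -10.8 9.6
-30 53 [53.9 57.4] -11.5 10.1
-15 55 [53.2 57.8] -10.8 11.3
red 32 [31.1 48.  53.6]
```

View pics/laid.png

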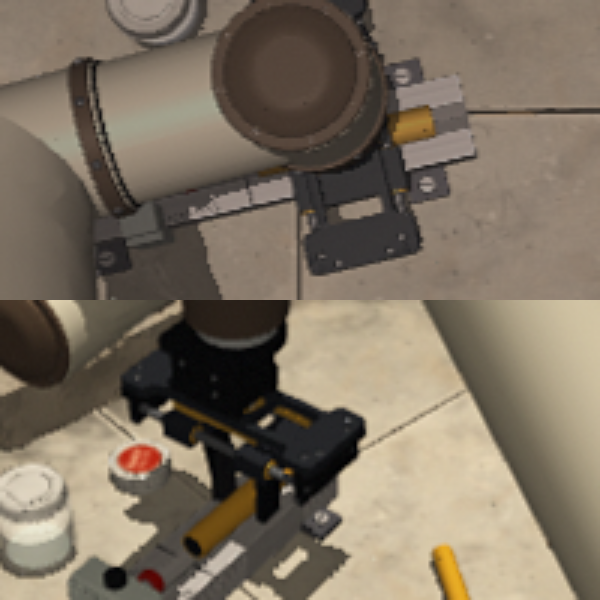

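The tube lies level in the groove, its end at (193,548) in the scene crop, about 45 mm short of the red stop at (150,582). I'll regrasp and slide.

Request:
move_arm:
  plan:
    - {"turn": [0,0,0],"offset": [0,0,0],"grip": 180}
    - {"turn": [0,0,0],"offset": [0,0,0],"grip": 190}
    - {"turn": [0,0,0],"offset": [0,0,0],"grip": 190}
    - {"turn": [0,0,0],"offset": [0,0,0],"grip": 190}
    - {"turn": [0,0,0],"offset": [0,0,0],"grip": 190}
    - {"turn": [0,0,0],"offset": [0,0,0],"grip": 190}

```text
t: 10.5
position: [646.9, 5.4, 38.6]
eef_rot: [3.141, 0.0, -1.354]
ft_force: [-0.3, -0.1, 0.9]
gripper_width: 23.1
grasp_force: 30.0
```

Request:
move_arm:
  plan:
    - {"turn": [0,0,0],"offset": [-0.1,0,0],"grip": 190}
    - {"turn": [0,0,0],"offset": [-0.1,0,0],"grip": 190}

```text
t: 10.7
position: [645.7, 11.2, 38.6]
eef_rot: [3.141, -0.0, -1.354]
ft_force: [0.4, -1.5, -0.3]
gripper_width: 23.3
grasp_force: 30.0
```

Request:
move_arm:
  plan:
    - {"turn": [0,0,0],"offset": [-0.1,0,0],"grip": 190}
    - {"turn": [0,0,0],"offset": [-0.1,0,0],"grip": 190}
    - {"turn": [0,0,0],"offset": [-0.1,0,0],"grip": 190}
    - {"turn": [0,0,0],"offset": [-0.1,0,0],"grip": 190}
    - {"turn": [0,0,0],"offset": [-0.1,0,0],"grip": 190}
    - {"turn": [0,0,0],"offset": [-0.1,0,0],"grip": 190}
    - {"turn": [0,0,0],"offset": [-0.1,0,0],"grip": 190}
    - {"turn": [0,0,0],"offset": [-0.1,0,0],"grip": 190}

```text
t: 11.5
position: [640.4, 34.9, 38.6]
eef_rot: [3.141, -0.0, -1.354]
ft_force: [-0.7, -0.9, 1.3]
gripper_width: 23.4
grasp_force: 30.0
```

```bash
python3 look.py near
```

```text
11.5 [-0.67847329 -0.88080654  1.33127287] [640.39218961  34.88002772  38.61420343] 23.37406091545599
top 161 [-105.1 -105.    20.4   23.4]
-105 69 [53.8 57.8] -10.7 10.8
-90 70 [53.6 57.9] -11.4 10.7
scene 266 [-84.9 -78.7  28.4  30.4]
-45 29 [54.5 58.4] -11.0 14.9
-30 50 [53.8 57.5] -12.7 9.7
-15 53 [53.2 57.5] -12.1 11.6
0 54 [53.1 57.5] -11.1 15.3
15 64 [52.4 57.2] -11.7 12.2
red 31 [43.7 48.2 54.1]
```

View pics/near.png

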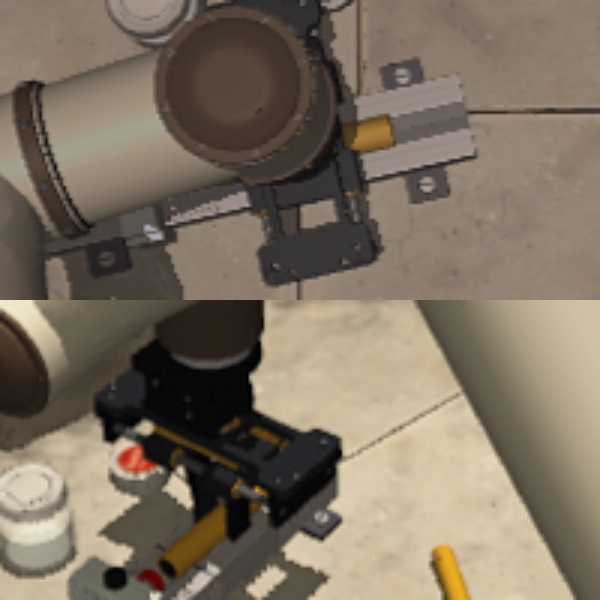

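The tube end is at (170,570) in the scene crop and the red stop at (150,580), a gap of about 14 mm. I'll go on in smaller steps.

Request:
move_arm:
  plan:
    - {"turn": [0,0,0],"offset": [-0.05,0,0],"grip": 190}
    - {"turn": [0,0,0],"offset": [-0.05,0,0],"grip": 190}
    - {"turn": [0,0,0],"offset": [-0.05,0,0],"grip": 190}
    - {"turn": [0,0,0],"offset": [-0.05,0,0],"grip": 190}
    - {"turn": [0,0,0],"offset": [-0.05,0,0],"grip": 190}

```text
t: 12.1
position: [638.8, 42.0, 38.6]
eef_rot: [3.141, -0.0, -1.354]
ft_force: [-1.4, -2.2, 1.2]
gripper_width: 22.9
grasp_force: 30.0
```

Request:
move_arm:
  plan:
    - {"turn": [0,0,0],"offset": [-0.01,0,0],"grip": 190}
    - {"turn": [0,0,0],"offset": [-0.01,0,0],"grip": 190}
    - {"turn": [0,0,0],"offset": [-0.01,0,0],"grip": 190}

```text
t: 12.4
position: [638.7, 42.8, 38.6]
eef_rot: [3.141, -0.0, -1.354]
ft_force: [-1.8, -2.5, 1.1]
gripper_width: 23.5
grasp_force: 30.0
```

Request:
move_arm:
  plan:
    - {"turn": [0,0,0],"offset": [-0.01,0,0],"grip": 190}
    - {"turn": [0,0,0],"offset": [-0.01,0,0],"grip": 190}
    - {"turn": [0,0,0],"offset": [-0.01,0,0],"grip": 190}

```text
t: 12.7
position: [638.5, 43.7, 38.6]
eef_rot: [3.141, -0.0, -1.354]
ft_force: [-0.9, -2.8, 1.4]
gripper_width: 23.1
grasp_force: 30.0
```

Request:
move_arm:
  plan:
    - {"turn": [0,0,0],"offset": [-0.01,0,0],"grip": 190}
    - {"turn": [0,0,0],"offset": [-0.01,0,0],"grip": 190}

```text
t: 12.9
position: [638.4, 44.3, 38.6]
eef_rot: [3.141, -0.0, -1.354]
ft_force: [-3.0, -2.5, 1.7]
gripper_width: 23.4
grasp_force: 30.0
```

Request:
move_arm:
  plan:
    - {"turn": [0,0,0],"offset": [-0.01,0,0],"grip": 190}
    - {"turn": [0,0,0],"offset": [-0.01,0,0],"grip": 190}

```text
t: 13.1
position: [638.2, 44.9, 38.6]
eef_rot: [3.141, -0.0, -1.354]
ft_force: [-1.7, -2.3, 1.4]
gripper_width: 23.0
grasp_force: 30.0
```

Request:
move_arm:
  plan:
    - {"turn": [0,0,0],"offset": [0,0.015,-0.01],"grip": 190}
    - {"turn": [0,0,0],"offset": [-0.01,0,0],"grip": 190}

```text
t: 13.3
position: [638.3, 45.6, 38.9]
eef_rot: [-3.14, 0.0, -1.354]
ft_force: [0.2, -0.3, 0.2]
gripper_width: 23.4
grasp_force: 30.0
```

Request:
move_arm:
  plan:
    - {"turn": [0,0,0],"offset": [-0.01,0,0],"grip": 190}
    - {"turn": [0,0,0],"offset": [-0.01,0,0],"grip": 190}

```text
t: 13.5
position: [638.2, 46.2, 38.9]
eef_rot: [-3.14, 0.0, -1.354]
ft_force: [-0.9, -0.5, -1.8]
gripper_width: 23.4
grasp_force: 30.0
```

Request:
move_arm:
  plan:
    - {"turn": [0,0,0],"offset": [-0.01,0,0],"grip": 190}
    - {"turn": [0,0,0],"offset": [-0.01,0,0],"grip": 190}

```text
t: 13.7
position: [637.9, 46.7, 38.9]
eef_rot: [-3.141, 0.0, -1.354]
ft_force: [-0.9, 0.2, 0.1]
gripper_width: 23.2
grasp_force: 30.0
```

Request:
move_arm:
  plan:
    - {"turn": [0,0,0],"offset": [-0.01,0,0],"grip": 190}
    - {"turn": [0,0,0],"offset": [-0.01,0,0],"grip": 190}

```text
t: 13.9
position: [637.5, 47.1, 38.9]
eef_rot: [-3.141, 0.0, -1.354]
ft_force: [0.3, -0.2, -1.1]
gripper_width: 23.2
grasp_force: 30.0
```

Request:
move_arm:
  plan:
    - {"turn": [0,0,0],"offset": [-0.01,0,0],"grip": 190}
    - {"turn": [0,0,0],"offset": [-0.01,0,0],"grip": 190}

```text
t: 14.1
position: [637.4, 47.6, 39.0]
eef_rot: [-3.141, 0.0, -1.354]
ft_force: [-0.1, 0.4, -1.3]
gripper_width: 23.1
grasp_force: 30.0
```

Request:
move_arm:
  plan:
    - {"turn": [0,0,0],"offset": [-0.01,0,0],"grip": 190}
    - {"turn": [0,0,0],"offset": [-0.01,0,0],"grip": 190}

```text
t: 14.3
position: [637.2, 48.1, 39.0]
eef_rot: [-3.142, -0.0, -1.354]
ft_force: [0.4, 0.1, -2.0]
gripper_width: 22.6
grasp_force: 30.0
```

Request:
move_arm:
  plan:
    - {"turn": [0,0,0],"offset": [0,0,0.007],"grip": 190}
    - {"turn": [0,0,0],"offset": [-0.01,0,0],"grip": 190}

```text
t: 14.5
position: [637.2, 48.4, 38.8]
eef_rot: [-3.141, -0.0, -1.354]
ft_force: [0.0, 0.2, -0.7]
gripper_width: 23.2
grasp_force: 30.0
```

Request:
move_arm:
  plan:
    - {"turn": [0,0,0],"offset": [-0.01,0,0],"grip": 190}
    - {"turn": [0,0,0],"offset": [-0.005,0,0],"grip": 190}

```text
t: 14.7
position: [637.1, 48.8, 38.8]
eef_rot: [-3.141, -0.0, -1.354]
ft_force: [0.3, -0.9, -1.5]
gripper_width: 23.0
grasp_force: 30.0
```

Request:
move_arm:
  plan:
    - {"turn": [0,0,0],"offset": [-0.01,0,0],"grip": 190}
    - {"turn": [0,0,0],"offset": [-0.005,0,0],"grip": 190}

```text
t: 14.9
position: [637.0, 49.3, 38.8]
eef_rot: [-3.141, -0.0, -1.354]
ft_force: [-1.1, -0.0, -1.8]
gripper_width: 23.3
grasp_force: 30.0
```

Request:
move_arm:
  plan:
    - {"turn": [0,0,0],"offset": [-0.01,0,0],"grip": 190}
    - {"turn": [0,0,0],"offset": [-0.005,0,0],"grip": 190}

```text
t: 15.1
position: [637.0, 49.7, 38.8]
eef_rot: [-3.141, -0.0, -1.354]
ft_force: [0.2, 1.1, -0.5]
gripper_width: 23.5
grasp_force: 30.0
```

Request:
move_arm:
  plan:
    - {"turn": [0,0,0],"offset": [-0.01,0,0],"grip": 190}
    - {"turn": [0,0,0],"offset": [-0.005,0,0],"grip": 190}

```text
t: 15.3
position: [636.8, 50.2, 38.8]
eef_rot: [-3.141, -0.0, -1.354]
ft_force: [0.9, -1.6, -1.6]
gripper_width: 23.4
grasp_force: 30.0
```

Request:
move_arm:
  plan:
    - {"turn": [0,0,0],"offset": [-0.01,0,0],"grip": 190}
    - {"turn": [0,0,0],"offset": [-0.005,0,0],"grip": 190}

```text
t: 15.5
position: [636.8, 50.2, 38.8]
eef_rot: [-3.141, -0.001, -1.354]
ft_force: [1.1, -3.1, -0.3]
gripper_width: 23.2
grasp_force: 30.0
```

Request:
move_arm:
  plan:
    - {"turn": [0,0,0],"offset": [-0.005,0,0],"grip": 190}
    - {"turn": [0,0,0],"offset": [0,0,0],"grip": 190}

```text
t: 15.7
position: [636.8, 50.2, 38.8]
eef_rot: [-3.142, -0.001, -1.354]
ft_force: [1.9, -3.1, -0.9]
gripper_width: 23.1
grasp_force: 30.0
```

Request:
move_arm:
  plan:
    - {"turn": [0,0,0],"offset": [0,0,0],"grip": 190}

```text
t: 15.8
position: [636.8, 50.2, 38.8]
eef_rot: [-3.141, -0.001, -1.354]
ft_force: [2.1, -3.9, -1.4]
gripper_width: 23.0
grasp_force: 30.0
```

Request:
move_arm:
  plan:
    - {"turn": [0,0,0],"offset": [0,0,0.008],"grip": 190}
    - {"turn": [0,0,0],"offset": [0,0,0],"grip": 190}

```text
t: 16.0
position: [636.8, 50.3, 38.8]
eef_rot: [-3.141, -0.001, -1.354]
ft_force: [1.6, -5.4, 0.6]
gripper_width: 23.3
grasp_force: 30.0
```

Request:
move_arm:
  plan:
    - {"turn": [0,0,0],"offset": [0,0,0],"grip": 150}
    - {"turn": [0,0,0],"offset": [0,0,0],"grip": 130}
    - {"turn": [0,0,0],"offset": [0,0,0],"grip": 110}
    - {"turn": [0,0,0],"offset": [0,0,0],"grip": 100}
    - {"turn": [0,0,0],"offset": [0,0,0],"grip": 100}
    - {"turn": [0,0,0],"offset": [0,0,0],"grip": 100}

```text
t: 16.6
position: [636.6, 51.0, 38.5]
eef_rot: [3.142, 0.0, -1.354]
ft_force: [-0.4, -0.7, -0.0]
gripper_width: 52.1
grasp_force: 0.0
```

```bash
python3 look.py rel
```

```text
16.6 [-0.43357455 -0.65763663 -0.01852996] [636.55133314  50.95415664  38.4677277 ] 52.08413606418821
top 180 [-89.4 -89.4 -44.8  38.3]
-90 73 [53.4 56.8] -11.1 11.2
-75 75 [53.4 57.5] -11.0 10.8
-60 29 [53.5 56.8] -11.5 11.5
scene 270 [-33.9 -32.2  41.9  45. ]
-30 49 [53.7 58. ] -11.1 9.9
-15 51 [52.9 57.3] -10.9 11.3
0 56 [53.8 57.5] -10.8 9.7
15 53 [54.4 58.1] -11.3 10.6
30 49 [54.  57.3] -11.8 9.1
red 30 [42.5 48.8 53.1]
```

Request:
move_arm:
  plan:
    - {"turn": [0,0,0],"offset": [0,0,-0.2],"grip": 100}
    - {"turn": [0,0,0],"offset": [0,0,-0.6],"grip": 100}
    - {"turn": [0,0,0],"offset": [0,0,-1],"grip": 100}
    - {"turn": [0,0,0],"offset": [0,0,-1],"grip": 100}
    - {"turn": [0,0,0],"offset": [0,0,-1],"grip": 100}
    - {"turn": [0,0,0],"offset": [0,0,-1],"grip": 100}
    - {"turn": [0,0,0],"offset": [1,0.5,-0.5],"grip": 100}
    - {"turn": [0,0,0],"offset": [1,1,0],"grip": 100}
    - {"turn": [0,0,0],"offset": [1,1,0],"grip": 100}
    - {"turn": [0,0,0],"offset": [1,1,0],"grip": 100}

```text
t: 17.7
position: [559.0, -90.2, 198.2]
eef_rot: [-3.141, -0.0, -1.353]
ft_force: [-0.3, -0.1, 1.1]
gripper_width: 52.8
grasp_force: 0.0
```

Request:
move_arm:
  plan:
    - {"turn": [0,0,0],"offset": [1,1,0],"grip": 100}
    - {"turn": [0,0,0],"offset": [1,1,0],"grip": 100}
    - {"turn": [0,0,0],"offset": [1,0.5,0],"grip": 100}
    - {"turn": [0,0,0],"offset": [1,0,0],"grip": 100}
    - {"turn": [0,0,0],"offset": [1,0,0],"grip": 100}
    - {"turn": [0,0,0],"offset": [0.5,0,0],"grip": 100}
    - {"turn": [0,0,0],"offset": [0,0,0],"grip": 100}

```text
t: 18.4
position: [522.3, -267.8, 197.4]
eef_rot: [3.142, -0.0, -1.356]
ft_force: [-0.4, 0.6, 0.5]
gripper_width: 52.9
grasp_force: 0.0
```

```bash
python3 look.py fin
python3 - <<'E'
import cv2,numpy as np
t=np.load("top2.npz")["p"];s=np.load("scene2.npz")["p"]
cv2.imwrite("pics/fin2.png",np.vstack([cv2.resize(t[205:270,150:315],(760,299),interpolation=cv2.INTER_CUBIC),cv2.resize(s[230:330,200:330],(390,300),interpolation=cv2.INTER_CUBIC)[:, :].copy() if 0 else cv2.copyMakeBorder(cv2.resize(s[230:330,200:330],(390,300),interpolation=cv2.INTER_CUBIC),0,0,0,370,0)]))
E
```

```text
18.4 [-0.39108359  0.58566496  0.45863664] [ 522.25304148 -267.80292321  197.38973706] 52.94178205837096
top 627 [-89.5 -88.6  38.6  40.6]
-90 73 [53. 57.] -11.2 10.4
-75 72 [53.9 57.7] -11.4 11.0
-60 72 [53.7 57.3] -11.5 10.6
-45 71 [53.1 57.5] -10.9 10.8
-30 73 [54.2 57.1] -11.6 11.4
-15 76 [54.7 57.7] -12.0 10.6
0 69 [53.8 56.2] -10.7 11.3
15 71 [53.6 57.7] -11.1 10.6
30 50 [53.7 57.1] -11.4 11.7
red 30 [40.5 43.8 47.9]
scene 437 [-103.5  -84.8   40.7   44.9]
-90 31 [53.8 57.2] -11.9 11.3
-75 51 [53.5 57.4] -13.0 8.9
-60 44 [53.4 57.6] -10.8 11.4
-45 50 [53.6 57. ] -11.2 13.0
-30 53 [54.3 57.5] -13.2 9.0
-15 54 [53.5 57.4] -12.1 10.2
0 52 [53.4 57.3] -11.8 10.1
15 54 [53.7 57.3] -13.0 12.1
30 47 [53.4 57.4] -13.0 7.9
red 30 [43.5 47.8 53.4]
```

View pics/fin2.png

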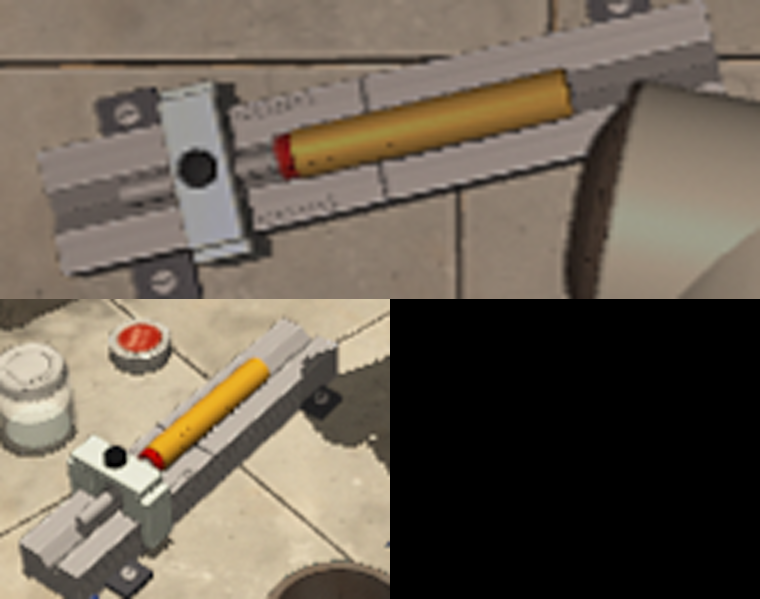

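The tube lies in the groove with its end against the red disc at (285,155) in the top crop, with no visible gap. The stop has not moved, and the jar and tin are in place.

```bash
python3 -c "
from workcell import env
print(env.hand_in())"
```

```text
the job is handed in; nothing more can be done
None
```

The job is handed in: the brass tube lies in the V-groove with its end against the red stop (last reading about 5 N, below the 10 N slip limit), the stop looks unmoved in the images, and the gripper has let go and moved clear.

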